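# Vent the serving pot and loosen its knurled lid ring by counted turns

## Task

Get the insulated serving pot ready to open, working only with the fingertips: first press the vent button in the middle of its lid fully down and let it up again, then roll a fingertip round the knurled rim of the lid ring, anticlockwise seen from above, until the ring stands two full turns from tight. The ring starts less than one turn from tight (when tight, its white index line stood at the white pointer on the pot's shoulder), so stop when the turning has brought the line round to the pointer for the second time. Pick nothing up, and leave the mug, cup, glass and spoon where they are.

Things in the scene. Friction and masses are not known exactly. Their poses are not given: they have to be found in the camera images.
- ring_axis (a point): Point on the upright axis shared by pot, lid ring and vent button, 120 mm above the table (underside of the ring when tight); axes are the pot's, z up. The pot is a round steel insulated pot, 150 mm wide up to 88 mm high, with an 84 mm neck above 102 mm, fixed in a square plate: it neither moves nor turns. Two side handles reach 105 mm from the axis on its +-y sides, under 70 mm high.
- ring (a joint): Angle (rad) of the black knurled lid ring: 0 = tight, grows anticlockwise seen from above (loosening), 6.283 a turn, hard stop at 22. Starts between 0.7 and 4.5; wanted 12.57 (two full turns). Stays where it is left (friction about 0.05 N m).
- index (a point): Top outer edge of the lid ring at its 5 mm wide white index line, 50 mm from the axis; turns with the ring. The ring spans 120 to 148 mm above the table when tight and rises 2 mm a turn. It is 106 mm across the tips of its 28 upright ribs (4.5 mm wide, 3 mm proud of the 100 mm body), too wide to grasp; a fingertip catches on the ribs.
- pointer (a point): Inner tip of the fixed white pointer, a 9 mm wide, 26 mm long tab on the pot's steel shoulder just outside and below the ring on the pot's +x side, 55 mm from the axis, top 109 mm above the table. The index line stands over against it at every whole turn (joint ring 0, 6.283, 12.57).
- vent_top (a point): Centre of the top of the steel vent button, a 24 mm wide upright pin in the grey plug at the centre of the lid (plug 60 mm wide, top 150 mm above the table, does not turn). The top is 162 mm above the table when up, 156 mm when fully down.
- vent (a joint): How far the vent button is pressed (m): 0 = up, 0.006 = fully down. Sprung: 2 N to start, about 5 N fully down; comes up by itself.
- mug: White china mug standing upside down, 82 mm wide, 85 mm tall, with a handle; origin at the centre of its underside. Leave alone.
- cup: White china cup standing upside down, 72 mm wide, 62 mm tall, with a handle; origin at the centre of its underside. Leave alone.
- glass: Clear tumbler standing upside down, 72 mm wide, 95 mm tall; origin at the centre of its underside. Leave alone.
- spoon: Steel spoon 170 mm long lying on the table; origin near the middle of its underside. Leave alone.

How it is judged:
By the outcome, as a careful person would: the job done as asked, in the order asked, and still so for the second after the job is handed in, with the robot touching nothing.
It also fails if it takes over 61 s, if anything falls off the work surface, if the arm or the gripper's body presses on something with over 40 N, if the wrist force passes 120 N, or if a joint passes its speed limit or range.

## Robot

A 7-joint arm with a two-finger parallel gripper is mounted at the origin on the work surface. World frame = base frame: x ahead of the robot, y to its left, z up, the work surface at z = 0. Lengths are in m, angles in rad, forces in N, time in s.
With the tool pointing down it reaches from about 0.425 to 0.925 m from the base axis. Payload 6.8 kg.
Tool frame: the origin (TCP) lies at the centre of the arm's flange, where the gripper is bolted on; the fingertips stand 182 mm ahead of it and the grasp point (between the pads) lies 163 mm ahead of it (r.pinch_z is the z of the grasp point in the tool frame, in m); z points along the fingers, y is the direction in which the jaws open and shut (so a half turn about z gives the same grasp; the last joint's range is limited). The gripper opens to 88 mm and grips with 3 to 60 N. Pads are 20 mm wide; open, the fingers measure 115 mm over their backs; the gripper's body (75 mm by 178 mm) begins 61 mm behind the grasp point.
Start: joints at [-1.36, 0.477, 0.022, 1.555, -0.011, 1.109, -0.083], TCP at [0.212, 0.641, 0.405] pointing down, gripper open.
Joint ranges: [-2.96, 2.96], [-0.34, 2.1], [-1.41, 1.46], [0.24, 2.44], [-1.37, 4.51], [0.17, 1.92], [-2.96, 2.96]. Speed limits (rad/s): [2.39, 2.39, 3.14, 3.14, 3.14, 3.14, 3.14].

## Interface

Orientations are given as a rotation vector (axis times angle).
In Python, from workcell import r, optics, hand_in gives the robot as it stands.
- The arm moves only by the tool send_rows, never from a script. Its argument "steps" is a list of rows, each a list of 7 numbers: the shift along the world's x, y, z in cm, then the turn, a rotation vector about the world's x, y, z in rad, then the gripper's target within -1 to 1 (fully open at 1, half-way at 0, shut at -1). A call has 1 to 5 rows; each row is the pose to reach, as a shift and turn from the pose measured when the call began; what a row does not reach only later rows make up. A row lasts 1/8 s, in which the tool goes at most 62.5 mm and 10.7 degrees, less where a joint would pass 70% of its speed; a pose out of reach is approached as far as the arm can. A call with a gripper value outside its range is refused whole. The fingers move at their own pace and stop on an object; "force" is the grip in N (left out, the last holds). Time passes only in rows, so rows that repeat a pose let the fingers close. It gives the time, the measured TCP pose, the force and the opening at its end, in the units of the state.
- r.get_state(): the state, without advancing time (a new reading comes with each control period).
- optics.camera(name): name is "side" or "top"; returns a dict with "color" (420x560x3 uint8, red, green, blue), "camera_matrix" (3x3 intrinsics, pixels), "pose" (4x4, takes a point from camera to world coordinates). Camera axes: x right, y up, looking along -z (the intrinsics and any distortion apply to the point x, -y, -z); pixel columns grow to the right and rows downward; lengths in m; the calibration is good to about 2 mm. A picture is of the moment at which its call begins. There is no depth.
- hand_in(): hands the job in, once; it reports no verdict.
Trained networks look in a picture, given as the dict that the camera call returned (one of the last four; its "shot" number tells which), for a name from the list of things; names that differ only in an ending like _2 or _b are one class to them, and where a whole thing is asked for, a point or a joint stands for the part that bears it (a point fixed in the world has none). Each returns a list of dicts, best first, with "conf" (0 to 1); they miss things now and then, are a little off and sometimes report something else, mostly with a low value. They report only what shows in the picture. A call takes as long as a camera call.
- optics.find_in(query, picture): "box" ([left, top, right, bottom] in pixels, round what is visible of it).
- optics.regions_of(query, picture): "region" (420x560 bool, what is visible of it) and "box" ([left, top, right, bottom] in pixels, round what is visible of it).
The state is a dict: "clock": time; "joint_positions": joint angles; "joint_velocities": joint speeds; "tau": joint torques, N m; "tcp_pos": TCP position; "ee_rot": TCP orientation; "ft_force": force on the tool from outside, world axes, zero at the start; "ft_torque": the same for the moment, N m; "finger_gap": finger opening in m.
Only numpy, scipy, OpenCV 4.12 (cv2) and the standard library are available. Lean on these libraries where they do the work, as an engineer would, in place of code of your own. Each camera call takes 0.05 s, during which the arm holds its last target.

## Working session

There is one attempt and no reset: what is moved stays moved. The work goes in short steps, Python scripts to look and compute and a tool call to move; the robot and the scene stay as the last step left them, time stands still between calls to the robot, and variables do not carry over. Pictures are saved under pics/ and viewed, and the job is handed in when it is done.

Besides the shell and the picture viewer there is one more tool, called as name(argument=value, ...), one argument or row to a line, values as JSON. send_rows: Moves the arm, as the interface text tells. Its arguments: {"type":"object","properties":{"steps":{"type":"array"},"force":{"type":"number"}},"required":["steps"]}

```bash
ls; mkdir -p pics; python3 - <<'E'
from workcell import r, optics
import cv2,numpy as np
s=r.get_state(); print({k:(np.round(v,3) if not isinstance(v,dict) else v) for k,v in s.items()})
for n in ("side","top"):
    p=optics.camera(n); cv2.imwrite(f"pics/{n}0.png",p["color"][:,:,::-1])
    print(n,p.keys(),p["camera_matrix"].tolist(),np.round(p["pose"],4).tolist())
    for q in ("ring","vent","index","pointer","mug","cup","glass","spoon"):
        print(q,[(np.round(d["box"],1).tolist(),round(d["conf"],2)) for d in optics.find_in(q,p)][:2])
E
```

```text
pics
{'clock': np.float64(0.0), 'joint_positions': array([-1.36 ,  0.478,  0.022,  1.556, -0.012,  1.109, -0.083]), 'joint_velocities': array([-0.001,  0.001, -0.001, -0.   ,  0.   ,  0.001, -0.   ]), 'tau': array([-1.0000e-03, -5.8284e+01,  1.5340e+00, -2.7262e+01, -5.4000e-02,
        1.7000e-02,  0.0000e+00]), 'tcp_pos': array([0.211, 0.641, 0.404]), 'ee_rot': array([-4.990e-01, -3.102e+00,  3.000e-03]), 'ft_force': array([-0.594, -0.673, -0.189]), 'ft_torque': array([ 0.038,  0.006, -0.022]), 'finger_gap': np.float64(0.088)}
side dict_keys(['color', 'camera_matrix', 'pose', 'shot']) [[450.7566090639846, 0.0, 274.87270047943315], [0.0, 450.7566090639846, 211.8864216177533], [0.0, 0.0, 1.0]] [[0.95, 0.17, -0.2618, 0.2642], [-0.3121, 0.5344, -0.7855, -0.6963], [0.0063, 0.8279, 0.5608, 0.681], [0.0, 0.0, 0.0, 1.0]]
ring [([281.0, 194.4, 327.1, 233.4], 0.68)]
vent []
index [([278.8, 198.1, 332.1, 232.1], 0.91)]
pointer [([258.6, 196.0, 358.4, 295.8], 0.62)]
mug [([276.5, 176.2, 309.4, 210.8], 0.59)]
cup [([345.2, 282.6, 382.6, 333.0], 0.64), ([280.7, 197.5, 330.9, 231.1], 0.34)]
glass
[... 227 characters left out ...]
 [0.0, 461.3690145890062, 210.71173619084487], [0.0, 0.0, 1.0]] [[-0.028, 0.986, -0.1642, 0.3605], [-0.9994, -0.0314, -0.0178, 0.0871], [-0.0227, 0.1636, 0.9863, 1.2457], [0.0, 0.0, 0.0, 1.0]]
ring [([276.7, 176.0, 323.6, 217.7], 0.63), ([299.5, 117.2, 317.8, 148.2], 0.56)]
vent [([196.8, 174.0, 238.3, 205.7], 0.72), ([293.4, 190.6, 303.3, 201.1], 0.42)]
index [([278.5, 180.4, 320.9, 220.1], 0.82)]
pointer [([253.7, 169.9, 337.5, 241.7], 0.82)]
mug [([192.5, 173.1, 236.2, 208.8], 0.61), ([296.7, 118.4, 320.7, 151.7], 0.21)]
cup [([349.2, 170.2, 388.1, 203.4], 0.88)]
glass [([297.4, 116.2, 318.6, 151.6], 0.95), ([281.4, 177.7, 320.9, 217.4], 0.19)]
spoon [([163.2, 271.0, 183.9, 338.1], 0.97)]
```

```bash
python3 - <<'E'
import cv2
a=cv2.imread("pics/top0.png"); b=cv2.imread("pics/side0.png")
c=cv2.resize(a[150:260,230:360],None,fx=5,fy=5,interpolation=cv2.INTER_CUBIC); cv2.imwrite("pics/topc0.png",c)
c=cv2.resize(b[170:310,230:390],None,fx=4,fy=4,interpolation=cv2.INTER_CUBIC); cv2.imwrite("pics/sidec0.png",c)
E
```

```text
(no output)
```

View pics/top0.png

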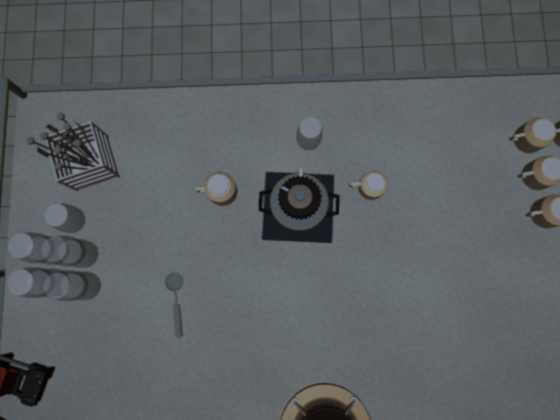

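View pics/side0.png

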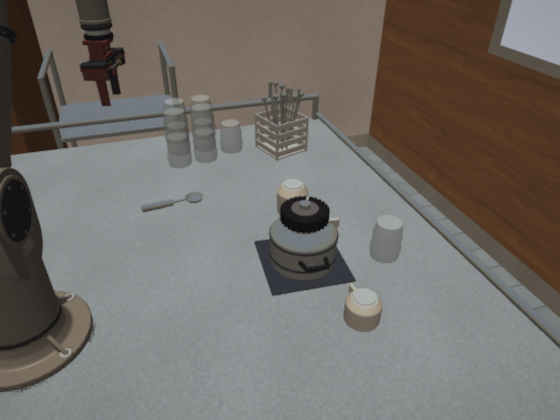

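```bash
sleep 1
```

```text
(no output)
```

View pics/topc0.png

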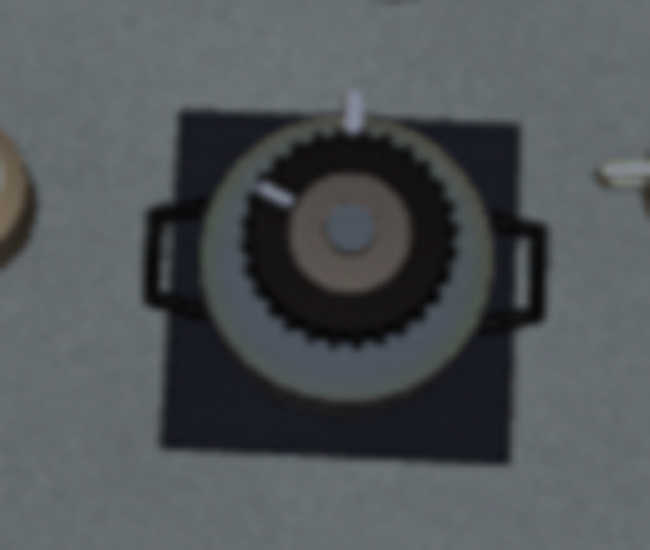

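View pics/sidec0.png

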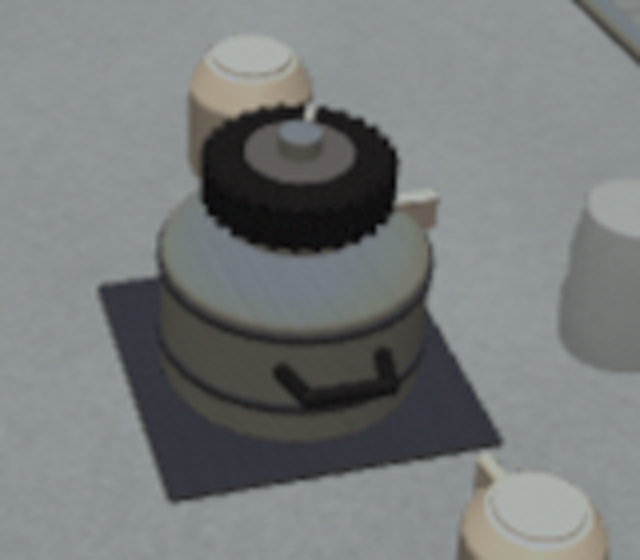

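```bash
cat > h.py <<'E'
import numpy as np, cv2
from scipy.spatial.transform import Rotation as Rn
from workcell import r, optics
def ray(p,u,v):
    K=p["camera_matrix"];T=p["pose"]
    d=np.linalg.inv(K)@np.array([u,v,1.]); d=np.array([d[0],-d[1],-d[2]])
    return T[:3,3],T[:3,:3]@d
def atz(p,u,v,z):
    o,d=ray(p,u,v); return o+d*(z-o[2])/d[2]
def proj(p,X):
    T=p["pose"]; c=T[:3,:3].T@(np.asarray(X)-T[:3,3]); q=p["camera_matrix"]@np.array([c[0],-c[1],-c[2]]); return q[:2]/q[2]
E
python3 - <<'E'
from h import *
t=optics.camera("top"); s=optics.camera("side")
print("vent top", atz(t,300.0,195.6,.162), atz(s,305.25,202.5,.162))
o1,d1=ray(t,300.0,195.6);o2,d2=ray(s,305.25,202.5)
A=np.stack([d1,-d2],1); k=np.linalg.lstsq(A,o2-o1,rcond=None)[0]; print(o1+k[0]*d1,o2+k[1]*d2)
C=atz(t,300.0,195.6,.162)
# index line outer/inner in top crop: outer (256,186) inner (292,203)
for (a,b) in ((256,186),(292,203),(275,194)):
    X=atz(t,230+a/5,150+b/5,.148); v=(X-C)[:2]; print(v,np.hypot(*v),np.degrees(np.arctan2(v[1],v[0])))
for (a,b) in ((355,95),(354,130)):
    X=atz(t,230+a/5,150+b/5,.109); v=(X-C)[:2]; print("ptr",v,np.hypot(*v),np.degrees(np.arctan2(v[1],v[0])))
for n,z in (("cup",.06),("mug",.08),("glass",.09)):
    b=optics.find_in(n,t)[0]["box"]; print(n,atz(t,(b[0]+b[2])/2,(b[1]+b[3])/2,z)-C)
st=r.get_state(); print(Rn.from_rotvec(st["ee_rot"]).as_matrix().round(3))
E
```

```text
vent top [0.57568296 0.04798401 0.162     ] [0.57885328 0.04477495 0.162     ]
[0.57612771 0.04790324 0.15976013] [0.57975287 0.04689351 0.16051635]
[0.02507608 0.04439232] 0.0509851730404474 60.53901489997378
[0.01606265 0.02717015] 0.031563042053542434 59.40895704106323
[0.02079796 0.03528092] 0.04095483256934587 59.48081874889818
ptr [ 0.07906137 -0.00695081] 0.07936633164801025 -5.024333277400533
ptr [ 0.06089195 -0.00577449] 0.06116514302726243 -5.417256344867462
cup [ 0.036214   -0.18911282 -0.102     ]
mug [ 0.03923026  0.21518793 -0.082     ]
glass [ 0.17625836 -0.03328161 -0.072     ]
[[-0.95   0.313  0.   ]
 [ 0.313  0.95   0.   ]
 [-0.     0.    -1.   ]]
```

send_rows(
  steps=[
    [1, -6, 2, 0, 0, 0.08, -1],
    [2.5, -12, 3, 0, 0, 0.16, -1],
    [5, -17.5, 3, 0, 0, 0.24, -1],
    [8, -23, 3, 0, 0, 0.318, -1],
    [11, -28.5, 3, 0, 0, 0.318, -1],
  ],
  force=40,
)

```text
clock: 1.78
tcp_pos: [0.3221, 0.3543, 0.435]
ee_rot: [-0.0, 3.141, 0.001]
ft_force: [1.4, 0.5, -0.7]
finger_gap: 0.0413
```

send_rows(
  steps=[
    [3, -5, 0, 0, 0, 0, -1],
    [6.5, -10, 0, 0, 0, 0, -1],
    [10, -15, 0, 0, 0, 0, -1],
    [13.5, -20, 0, 0, 0, 0, -1],
    [17, -25, 0, 0, 0, 0, -1],
  ],
)

```text
clock: 2.4
tcp_pos: [0.4929, 0.1025, 0.4355]
ee_rot: [-0.001, 3.14, 0.003]
ft_force: [0.3, 0.8, -0.8]
finger_gap: 0.0006
```

send_rows(
  steps=[
    [4, -2.8, -2, 0, 0, 0, -1],
    [8.4, -5.5, -5, 0, 0, 0, -1],
    [8.4, -5.5, -7.5, 0, 0, 0, -1],
    [8.4, -5.5, -8.2, 0, 0, 0, -1],
    [8.4, -5.5, -8.2, 0, 0, 0, -1],
  ],
)

```text
clock: 3.02
tcp_pos: [0.5767, 0.048, 0.3537]
ee_rot: [-0.002, 3.14, 0.003]
ft_force: [-0.4, -0.1, 0.7]
finger_gap: 0.0004
```

```bash
python3 - <<'E'
from h import *
s=optics.camera("side"); t=optics.camera("top")
a=cv2.resize(s["color"][140:280,220:380,::-1],None,fx=4,fy=4,interpolation=cv2.INTER_CUBIC)
cv2.imwrite("pics/s1.png",a)
print(r.get_state()["tcp_pos"],r.get_state()["ft_force"])
E
```

```text
[0.57699258 0.0481114  0.35475672] [ 0.08482386 -0.21396178 -0.31538953]
```

View pics/s1.png

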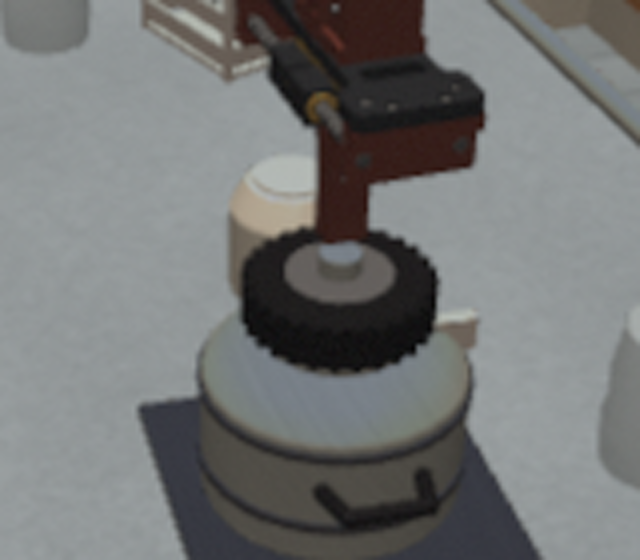

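The closed fingertips stand about 1 cm above the button (crop pixel 342,250) and centred on it. Next I press.

send_rows(
  steps=[
    [0, 0, -0.6, 0, 0, 0, -1],
    [0, 0, -1.1, 0, 0, 0, -1],
    [0, 0, -1.4, 0, 0, 0, -1],
    [0, 0, -1.6, 0, 0, 0, -1],
    [0, 0, -1.6, 0, 0, 0, -1],
  ],
)

```text
clock: 3.75
tcp_pos: [0.5771, 0.0484, 0.339]
ee_rot: [-0.003, 3.138, 0.005]
ft_force: [-0.5, 1.9, 3.6]
finger_gap: 0.0002
```

send_rows(
  steps=[
    [0, 0, -0.2, 0, 0, 0, -1],
    [0, 0, -0.3, 0, 0, 0, -1],
    [0, 0, -0.4, 0, 0, 0, -1],
    [0, 0, -0.4, 0, 0, 0, -1],
  ],
)

```text
clock: 4.25
tcp_pos: [0.5773, 0.0481, 0.338]
ee_rot: [-0.002, 3.137, 0.007]
ft_force: [-10.5, 1.1, 27.7]
finger_gap: 0.0003
```

send_rows(
  steps=[
    [0, 0, 1, 0, 0, 0, -1],
    [0, 0, 3, 0, 0, 0, -1],
    [-4, 0, 4, 0, 0, 0, -1],
    [-8, 0, 4, 0, 0, 0, -1],
    [-8.5, 0, 4, 0, 0, 0, -1],
  ],
)

```text
clock: 4.88
tcp_pos: [0.49, 0.0476, 0.3776]
ee_rot: [-0.002, 3.139, 0.007]
ft_force: [0.6, -0.7, -0.4]
finger_gap: 0.0005
```

```bash
python3 - <<'E'
from h import *
s=optics.camera("side"); t=optics.camera("top")
a=cv2.resize(s["color"][140:280,220:380,::-1],None,fx=4,fy=4,interpolation=cv2.INTER_CUBIC)
b=cv2.resize(t["color"][130:270,220:380,::-1],None,fx=4,fy=4,interpolation=cv2.INTER_CUBIC)
cv2.imwrite("pics/s2.png",a);cv2.imwrite("pics/t2.png",b)
print(r.get_state()["tcp_pos"],r.get_state()["ft_force"])
E
```

```text
[0.49204183 0.04793757 0.37801696] [ 0.5026239   0.9565924  -0.45574864]
```

View pics/s2.png

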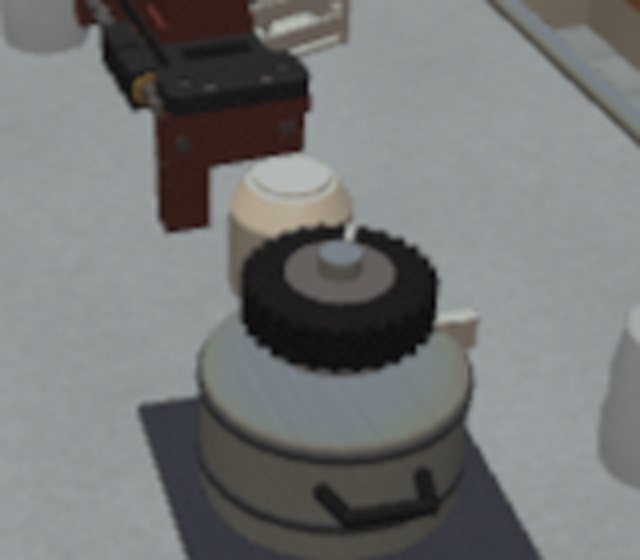

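View pics/t2.png

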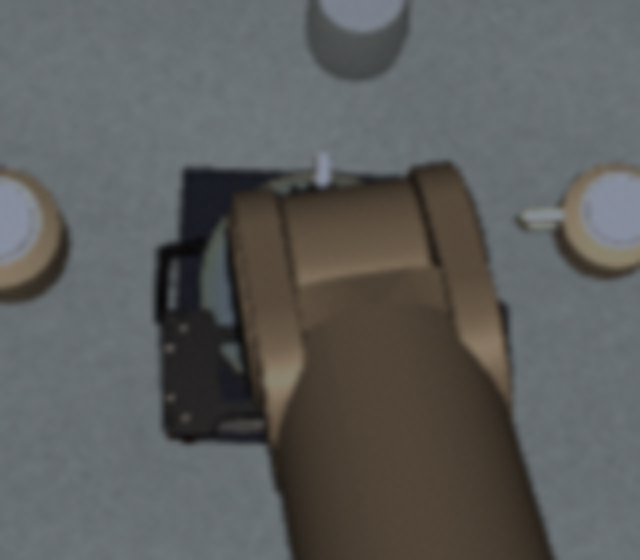

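The button is up again (crop pixel 342,250) and the line has not moved. Next I go down beside the ring and probe for contact.

send_rows(
  steps=[
    [0, 0, -4, 0, 0, 0, -1],
    [0, 0, -6.6, 0, 0, 0, -1],
    [1.8, 0, -6.6, 0, 0, 0, -1],
    [2.2, 0, -6.6, 0, 0, 0, -1],
    [2.3, 0, -6.6, 0, 0, 0, -1],
  ],
)

```text
clock: 5.6
tcp_pos: [0.514, 0.0478, 0.3105]
ee_rot: [0.002, -3.139, -0.005]
ft_force: [-8.2, -0.1, 0.6]
finger_gap: 0.0003
```

send_rows(
  steps=[
    [0.2, 0, 0, 0, 0, 0, -1],
    [0.3, 0, 0, 0, 0, 0, -1],
  ],
)

```text
clock: 5.85
tcp_pos: [0.5153, 0.0477, 0.3096]
ee_rot: [0.001, -3.13, -0.004]
ft_force: [-12.4, 0.4, 9.5]
finger_gap: 0.0008
```

```bash
cat > plan.py <<'E'
from h import *
import sys
C=np.array([.577,.047]); a,b=.010,.0135
def path(R,s):
    # s arc length from (-a-R,0) anticlockwise; path= rounded rectangle
    q=R*np.pi/2
    segs=[('l',(-a-R,0),(-a-R,-b)),('a',(-a,-b),180),('l',(-a,-b-R),(a,-b-R)),('a',(a,-b),270),('l',(a+R,-b),(a+R,b)),('a',(a,b),0),('l',(a,b+R),(-a,b+R)),('a',(-a,b),90),('l',(-a-R,b),(-a-R,0))]
    L=[b,q,2*a,q,2*b,q,2*a,q,b]; s=s%sum(L)
    for g,l in zip(segs,L):
        if s<=l: break
        s-=l
    if g[0]=='l':
        p=np.array(g[1])+(np.array(g[2])-np.array(g[1]))*s/l
    else:
        t=np.radians(g[2])+s/R; p=np.array(g[1])+R*np.array([np.cos(t),np.sin(t)])
    return p+C
if __name__=="__main__":
    R=float(sys.argv[1]); s0=float(sys.argv[2]); ds=float(sys.argv[3]); n=int(sys.argv[4]) if len(sys.argv)>4 else 5
    st=r.get_state(); p=st["tcp_pos"]
    # nearest s
    S=np.linspace(0,.5,2001); P=np.array([path(R,x) for x in S])
    for i in range(1,n+1):
        x=path(R,s0+i*ds); d=x-p[:2]
        print(i,"s=%.3f"%(s0+i*ds),(d*100).round(1),((.312-p[2])*100).round(1))
    e=Rn.from_rotvec(st["ee_rot"]).as_matrix(); w=Rn.from_matrix(np.diag([-1,1,-1.])@e.T).as_rotvec()
    print("pos",p.round(4),"F",st["ft_force"].round(1),"rot fix",w.round(3),"t",st["clock"], "len",2*np.pi*R+4*(a+b))
E
python3 plan.py .051 0 .018
```

```text
1 s=0.018 [ 0.1 -1.9] 0.2
2 s=0.036 [ 0.6 -3.6] 0.2
3 s=0.054 [ 1.6 -5.1] 0.2
4 s=0.072 [ 3.1 -6.1] 0.2
5 s=0.090 [ 4.8 -6.5] 0.2
pos [0.5153 0.0477 0.3096] F [-12.4   0.4   9.5] rot fix [-0.003 -0.011 -0.001] t 5.85 len 0.4144424506661589
```

send_rows(
  steps=[
    [0.1, -1.9, 0.2, 0, -0.01, 0, -1],
    [0.6, -3.6, 0.2, 0, -0.01, 0, -1],
    [1.6, -5.1, 0.2, 0, -0.01, 0, -1],
    [3.1, -6.1, 0.2, 0, -0.01, 0, -1],
    [4.8, -6.5, 0.2, 0, -0.01, 0, -1],
  ],
)

```text
clock: 6.48
tcp_pos: [0.565, -0.0182, 0.3117]
ee_rot: [-0.0, -3.141, -0.004]
ft_force: [-0.1, 0.3, 0.3]
finger_gap: 0.0005
```

```bash
cat > look.py <<'E'
from h import *
import sys
n=sys.argv[1]
s=optics.camera("side"); t=optics.camera("top")
a=cv2.resize(s["color"][140:260,240:380,::-1],None,fx=4,fy=4,interpolation=cv2.INTER_CUBIC)
b=cv2.resize(t["color"][150:240,250:350,::-1],None,fx=4,fy=4,interpolation=cv2.INTER_CUBIC)
c=np.zeros((480,400,3),np.uint8); c[:360]=b; c=cv2.resize(c,(240,288)) if 0 else c
o=np.hstack([a,c]); o=cv2.resize(o,(800,400)); cv2.imwrite(f"pics/{n}.png",o)
E
python3 look.py l1; python3 plan.py .051 .09 .018
```

```text
1 s=0.108 [1.6 0. ] 0.0
2 s=0.126 [3.4 0.2] 0.0
3 s=0.144 [5.  0.9] 0.0
4 s=0.162 [6.3 2.2] 0.0
5 s=0.180 [7.  3.8] 0.0
pos [ 0.5657 -0.0178  0.3118] F [-0.6 -0.2 -0.2] rot fix [-0.002  0.001 -0.   ] t 6.575 len 0.4144424506661589
```

View pics/l1.png

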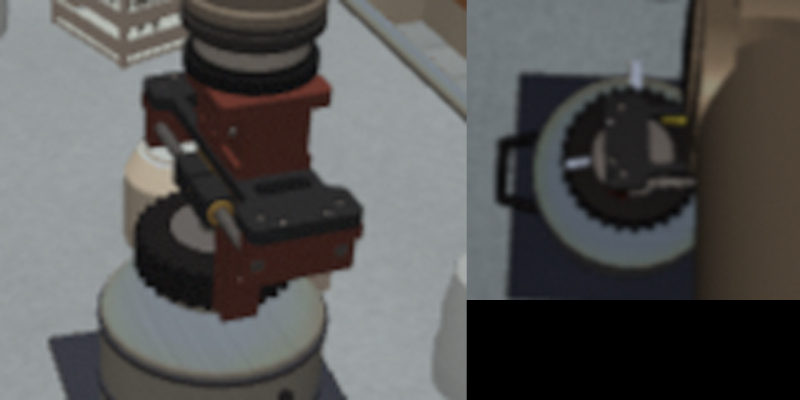

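Contact was lost on the −y side, so the finger must be thinner there than I assumed. The ring turned about 35°, with the line now at the left in the top view. I probe toward +y.

send_rows(
  steps=[
    [0, 0.2, 0, 0, 0, 0, -1],
    [0, 0.4, 0, 0, 0, 0, -1],
    [0, 0.5, 0, 0, 0, 0, -1],
  ],
)

```text
clock: 6.95
tcp_pos: [0.5655, -0.0138, 0.3119]
ee_rot: [0.001, 3.14, 0.001]
ft_force: [-0.2, -6.2, 0.0]
finger_gap: 0.0003
```

```bash
sed -i 's/a,b=.010,.0135/a,b=.010,.0082/' plan.py; python3 - <<'E'
from plan import *
p=r.get_state()["tcp_pos"][:2]
S=np.linspace(0,.4,801); i=np.argmin([np.hypot(*(path(.051,s)-p)) for s in S]); print(S[i],path(.051,S[i])-p)
E
python3 plan.py .051 .086 .018
```

```text
0.08700000000000001 [0.00018231 0.00163452]
1 s=0.104 [1.7 0.2] 0.0
2 s=0.122 [3.5 0.3] 0.0
3 s=0.140 [5.1 1.1] 0.0
4 s=0.158 [6.4 2.4] 0.0
5 s=0.176 [7.1 4. ] 0.0
pos [ 0.5655 -0.0138  0.3119] F [-0.2 -6.2  0. ] rot fix [-0.001  0.002  0.   ] t 6.95 len 0.3932424506661589
```

send_rows(
  steps=[
    [1.7, 0.2, 0, 0, 0, 0, -1],
    [3.5, 0.3, 0, 0, 0, 0, -1],
    [5.1, 1.1, 0, 0, 0, 0, -1],
    [6.4, 2.4, 0, 0, 0, 0, -1],
    [7.1, 4.0, 0, 0, 0, 0, -1],
  ],
)

```text
clock: 7.58
tcp_pos: [0.6373, 0.0271, 0.3122]
ee_rot: [0.001, 3.138, 0.001]
ft_force: [2.8, -2.1, 0.0]
finger_gap: 0.0006
```

```bash
python3 look.py l2; python3 plan.py .051 .176 .018
```

```text
1 s=0.194 [0.  1.5] -0.0
2 s=0.212 [-0.   3.3] -0.0
3 s=0.230 [-0.6  5. ] -0.0
4 s=0.248 [-1.7  6.4] -0.0
5 s=0.266 [-3.2  7.3] -0.0
pos [0.6376 0.0298 0.3122] F [ 4.7 -0.2  0.9] rot fix [-0.003  0.004 -0.004] t 7.675 len 0.3932424506661589
```

View pics/l2.png

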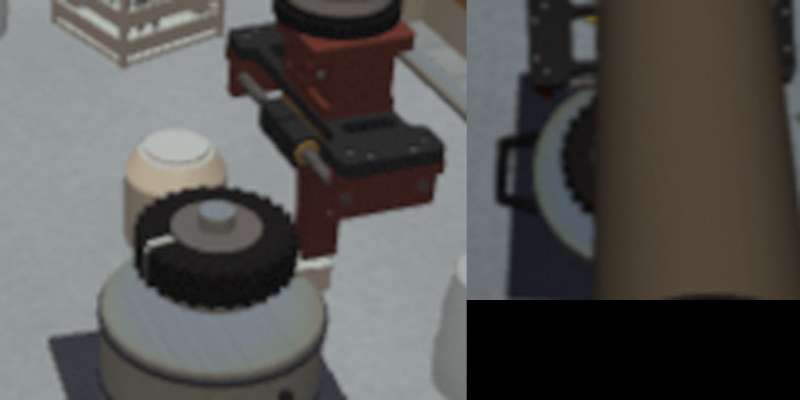

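```bash
cat > ang.py <<'E'
from h import *
C=np.array([.577,.047]); OBS={"top":(300.0,195.6),"side":(305.25,202.5)}
def angle(name,turn,p=None):
    p=p or optics.camera(name)
    off=np.array(OBS[name])-proj(p,[*C,.162])
    img=p["color"].astype(np.float32).min(2)
    th=np.radians(np.arange(0,360,1.)); rr=np.linspace(.034,.049,12)
    sc=[]
    for t in th:
        uv=np.array([proj(p,[C[0]+q*np.cos(t),C[1]+q*np.sin(t),.148+.002*turn])+off for q in rr]).astype(np.float32)
        v=cv2.remap(img,uv[:,0].reshape(-1,1),uv[:,1].reshape(-1,1),cv2.INTER_LINEAR).ravel()
        sc.append(np.percentile(v,30))
    sc=np.array(sc); k=int(sc.argmax())
    idx=[(k+j)%360 for j in range(-8,9)]; w=np.clip(sc[idx]-60,0,None)
    return k, k+np.sum(w*np.arange(-8,9))/max(w.sum(),1e-6), sc[k], sc
if __name__=="__main__":
    import sys
    for n in ("side","top"):
        k,a,s,sc=angle(n,float(sys.argv[1])); print(n,k,round(a,1),"score",s,"median",np.median(sc))
E
python3 - <<'E'
from ang import *
for n in ("side","top"):
    p=optics.camera(n); 
    im=cv2.imread(f"pics/{n}0.png")[:,:,::-1]; q=dict(p); q["color"]=im
    k,a,s,sc=angle(n,.2,q); print("start",n,k,round(a,1),s,np.median(sc))
    k,a,s,sc=angle(n,.7,p); print("now",n,k,round(a,1),s,np.median(sc))
E
python3 plan.py .051 .176 .018|tail -1
```

```text
start side 62 62.3 144.03516 27.1916
now side 190 190.3 145.63712 28.797997
start top 58 58.9 104.58281 17.514063
now top 260 260.0 57.123634 47.258934
pos [0.6369 0.0276 0.3123] F [ 4.7  0.7 -0.5] rot fix [-0.001  0.004 -0.001] t 7.775 len 0.3932424506661589
```

send_rows(
  steps=[
    [0, 1.7, 0, 0, 0, 0, -1],
    [0, 3.5, 0, 0, 0, 0, -1],
    [-0.5, 5.2, 0, 0, 0, 0, -1],
    [-1.6, 6.6, 0, 0, 0, 0, -1],
    [-3.1, 7.5, 0, 0, 0, 0, -1],
  ],
)

```text
clock: 8.4
tcp_pos: [0.6049, 0.104, 0.3123]
ee_rot: [-0.004, 3.138, 0.004]
ft_force: [2.1, 0.3, 0.6]
finger_gap: 0.0004
```

```bash
python3 look.py l3; python3 ang.py .8; python3 plan.py .051 .266 .018
```

```text
side 288 287.7 score 139.50293 median 28.020458
top 289 288.9 score 107.70625 median 43.750294
1 s=0.284 [-1.7  0.3] -0.0
2 s=0.302 [-3.5  0.3] -0.0
3 s=0.320 [-5.3  0. ] -0.0
4 s=0.338 [-6.9 -0.8] -0.0
5 s=0.356 [-8.1 -2.1] -0.0
pos [0.6051 0.1037 0.3124] F [1.4 5.5 0. ] rot fix [-0.003  0.003 -0.002] t 8.6 len 0.3932424506661589
```

View pics/l3.png

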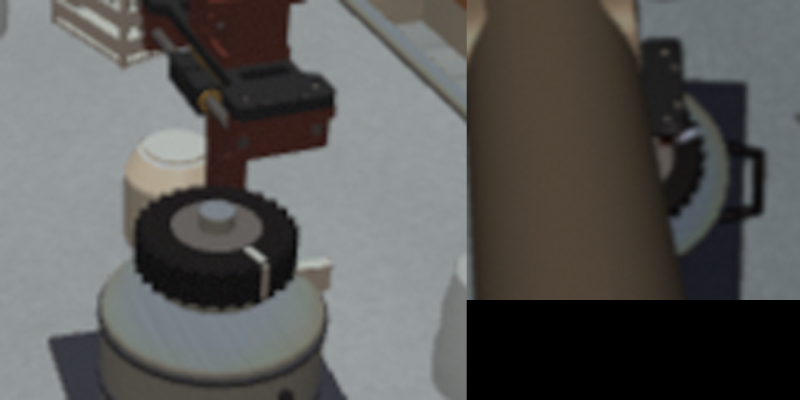

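send_rows(
  steps=[
    [-1.7, 0.3, 0, 0, 0, 0, -1],
    [-3.5, 0.3, 0, 0, 0, 0, -1],
    [-5.3, 0, 0, 0, 0, 0, -1],
    [-6.9, -0.8, 0, 0, 0, 0, -1],
    [-8.1, -2.1, 0, 0, 0, 0, -1],
  ],
)

```text
clock: 9.22
tcp_pos: [0.5217, 0.0839, 0.312]
ee_rot: [0.007, -3.139, -0.008]
ft_force: [-0.9, 2.9, 0.6]
finger_gap: 0.0003
```

```bash
python3 look.py l4; python3 ang.py 1; python3 plan.py .051 .356 .018
```

```text
side 34 34.2 score 146.99063 median 28.072021
top 242 241.9 score 86.20195 median 49.94375
1 s=0.374 [-0.4 -1.6] 0.1
2 s=0.392 [-0.5 -3.4] 0.1
3 s=0.410 [-0.4 -5.2] 0.1
4 s=0.428 [ 0.2 -6.8] 0.1
5 s=0.446 [ 1.3 -8.2] 0.1
pos [0.5211 0.0818 0.3115] F [-8.6  4.   4.8] rot fix [-0.003 -0.006 -0.001] t 9.425 len 0.3932424506661589
```

View pics/l4.png

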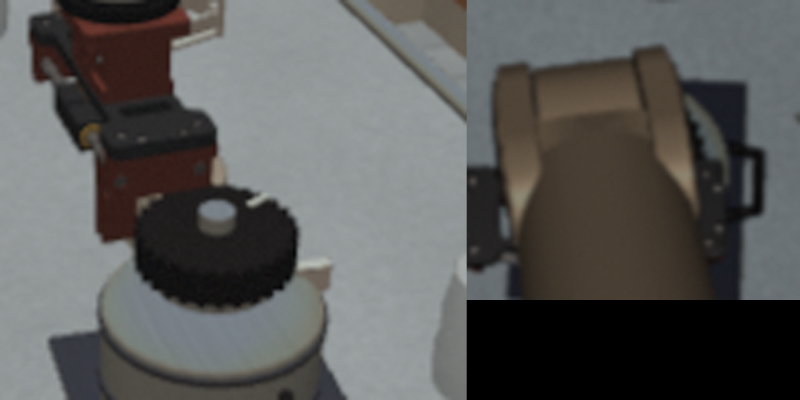

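send_rows(
  steps=[
    [-0.4, -1.6, 0, 0, 0, 0, -1],
    [-0.5, -3.4, 0, 0, 0, 0, -1],
    [-0.4, -5.2, 0, 0, 0, 0, -1],
    [0.2, -6.8, 0, 0, 0, 0, -1],
    [1.3, -8.2, 0, 0, 0, 0, -1],
  ],
)

```text
clock: 10.05
tcp_pos: [0.5347, -0.0019, 0.3115]
ee_rot: [0.0, -3.136, -0.004]
ft_force: [-1.1, 1.4, -0.2]
finger_gap: 0.0004
```

```bash
python3 look.py l5; python3 ang.py 1.4; python3 plan.py .051 .446 .018
```

```text
side 133 133.0 score 51.78535 median 27.550781
top 289 289.5 score 91.711525 median 26.610107
1 s=0.464 [ 1.5 -0.9] 0.0
2 s=0.482 [ 3.3 -1.2] 0.0
3 s=0.500 [ 5.1 -1.2] 0.0
4 s=0.518 [ 6.8 -0.9] 0.0
5 s=0.536 [ 8.4 -0.1] 0.0
pos [ 5.349e-01 -3.000e-04  3.115e-01] F [-0.8 -0.2 -0.4] rot fix [-0.003 -0.005 -0.001] t 10.25 len 0.3932424506661589
```

View pics/l5.png

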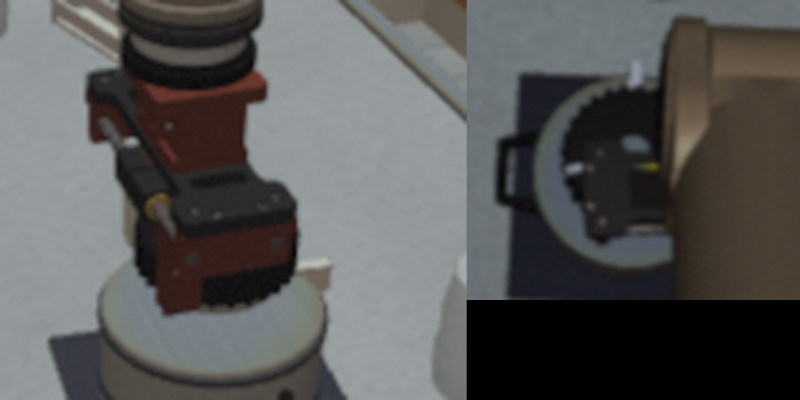

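```bash
python3 plan.py .0505 .440 .018
```

```text
1 s=0.458 [ 1.3 -0.8] 0.0
2 s=0.476 [ 3.  -1.1] 0.0
3 s=0.494 [ 4.8 -1.1] 0.0
4 s=0.512 [ 6.6 -0.9] 0.0
5 s=0.530 [ 8.2 -0.1] 0.0
pos [ 5.349e-01 -3.000e-04  3.115e-01] F [-0.8 -0.2 -0.4] rot fix [-0.003 -0.005 -0.001] t 10.25 len 0.3901008580125691
```

send_rows(
  steps=[
    [1.3, -0.8, 0, 0, 0, 0, -1],
    [3.0, -1.1, 0, 0, 0, 0, -1],
    [4.8, -1.1, 0, 0, 0, 0, -1],
    [6.6, -0.8, 0, 0, 0, 0, -1],
    [8.2, 0.0, 0, 0, 0, 0, -1],
  ],
)

```text
clock: 10.88
tcp_pos: [0.619, -0.0037, 0.3122]
ee_rot: [-0.003, -3.141, 0.003]
ft_force: [1.4, -5.0, -2.2]
finger_gap: 0.0007
```

```bash
python3 look.py l6; python3 ang.py 1.5; python3 plan.py .0505 .530 .018
```

```text
side 198 198.2 score 144.80411 median 28.70962
top 270 270.0 score 45.886524 median 25.86206
1 s=0.548 [1.  1.4] -0.0
2 s=0.566 [1.7 3. ] -0.0
3 s=0.584 [1.8 4.8] -0.0
4 s=0.602 [1.7 6.6] -0.0
5 s=0.620 [1.1 8.3] -0.0
pos [ 0.6197 -0.0025  0.3125] F [ 5.5 -6.7 -1.7] rot fix [0.001 0.002 0.   ] t 11.075 len 0.3901008580125691
```

View pics/l6.png

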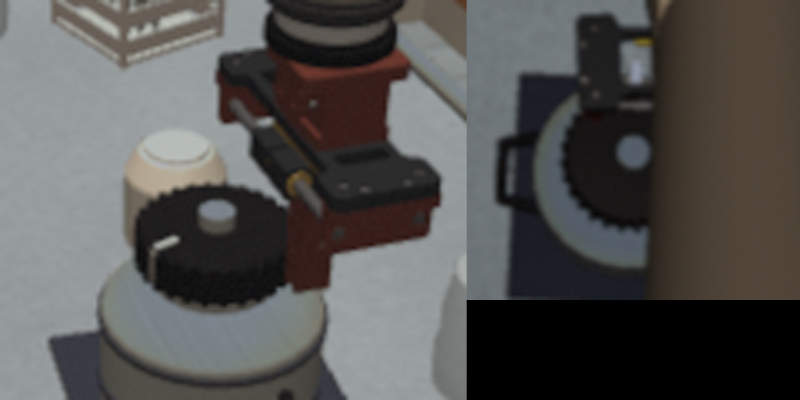

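send_rows(
  steps=[
    [1.0, 1.4, 0, 0, 0, 0, -1],
    [1.7, 3.0, 0, 0, 0, 0, -1],
    [1.8, 4.8, 0, 0, 0, 0, -1],
    [1.7, 6.6, 0, 0, 0, 0, -1],
    [1.1, 8.3, 0, 0, 0, 0, -1],
  ],
)

```text
clock: 11.7
tcp_pos: [0.6312, 0.083, 0.3128]
ee_rot: [-0.003, 3.137, 0.0]
ft_force: [2.0, -0.7, 1.1]
finger_gap: 0.0007
```

```bash
python3 look.py l7; python3 ang.py 1.8; python3 plan.py .0505 .620 .012; 
```

```text
side 292 292.6 score 140.77344 median 28.145947
top 60 60.0 score 57.0 median 52.88047
1 s=0.632 [-0.7  0.8] -0.1
2 s=0.644 [-1.7  1.5] -0.1
3 s=0.656 [-2.7  2.1] -0.1
4 s=0.668 [-3.9  2.3] -0.1
5 s=0.680 [-5.1  2.3] -0.1
pos [0.6309 0.0824 0.3128] F [ 4.6  3.4 -1.2] rot fix [-0.001  0.004 -0.002] t 11.9 len 0.3901008580125691
```

View pics/l7.png

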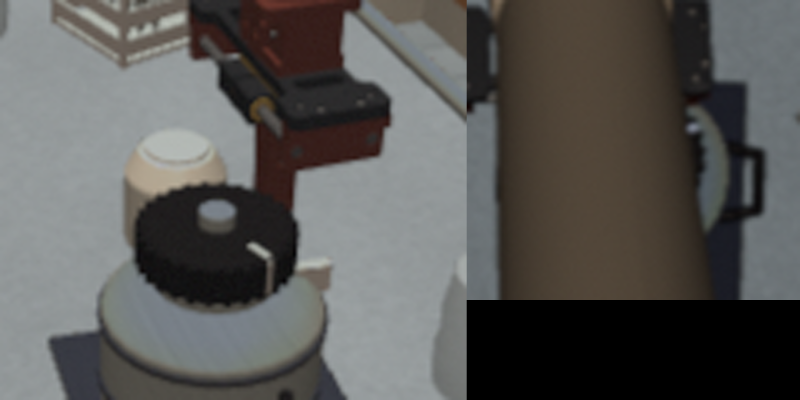

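send_rows(
  steps=[
    [-0.7, 0.8, 0, 0, 0, 0, -1],
    [-1.7, 1.5, 0, 0, 0, 0, -1],
    [-2.7, 2.1, 0, 0, 0, 0, -1],
    [-3.7, 2.3, 0, 0, 0, 0, -1],
  ],
)

```text
clock: 12.4
tcp_pos: [0.5939, 0.1077, 0.3133]
ee_rot: [-0.006, 3.136, 0.007]
ft_force: [3.0, 8.2, 1.0]
finger_gap: 0.0005
```

```bash
python3 look.py l8; python3 ang.py 2; python3 plan.py .0505 .666 .004; 
```

```text
side 344 342.5 score 140.22734 median 28.16455
top 92 92.0 score 53.464844 median 35.03135
1 s=0.670 [-0.4 -0.2] -0.1
2 s=0.674 [-0.8 -0.2] -0.1
3 s=0.678 [-1.2 -0.2] -0.1
4 s=0.682 [-1.6 -0.2] -0.1
5 s=0.686 [-2.  -0.2] -0.1
pos [0.5934 0.1079 0.3132] F [0.7 7.7 2.4] rot fix [-0.005  0.004 -0.004] t 12.6 len 0.3901008580125691
```

View pics/l8.png

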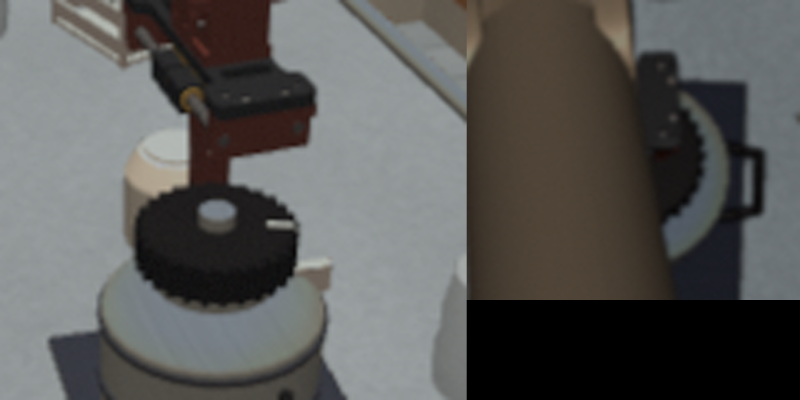

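send_rows(
  steps=[
    [0, 2, 0, 0, 0, 0, -1],
    [0, 5, 4, 0, 0, 0, -1],
    [-2, 10, 8, 0, 0, 0, -1],
    [-4, 16, 9, 0, 0, 0, -1],
    [-6, 21, 9, 0, 0, 0, -1],
  ],
)

```text
clock: 13.22
tcp_pos: [0.5324, 0.3199, 0.4042]
ee_rot: [-0.006, 3.137, 0.008]
ft_force: [0.0, 1.0, -0.7]
finger_gap: 0.0004
```

```bash
cat > look2.py <<'E'
from h import *
import sys
n=sys.argv[1]
for c,(y,x) in {"side":(170,255),"top":(150,240)}.items():
    p=optics.camera(c); cv2.imwrite(f"pics/{n}_{c}_raw.png",p["color"][:,:,::-1])
    cv2.imwrite(f"pics/{n}_{c}.png",cv2.resize(p["color"][y:y+100,x:x+130,::-1],None,fx=6,fy=6,interpolation=cv2.INTER_CUBIC))
E
python3 look2.py m1; python3 ang.py 2
```

```text
side 344 341.9 score 136.45761 median 27.461914
top 341 341.3 score 114.42539 median 20.079884
```

View pics/m1_top.png

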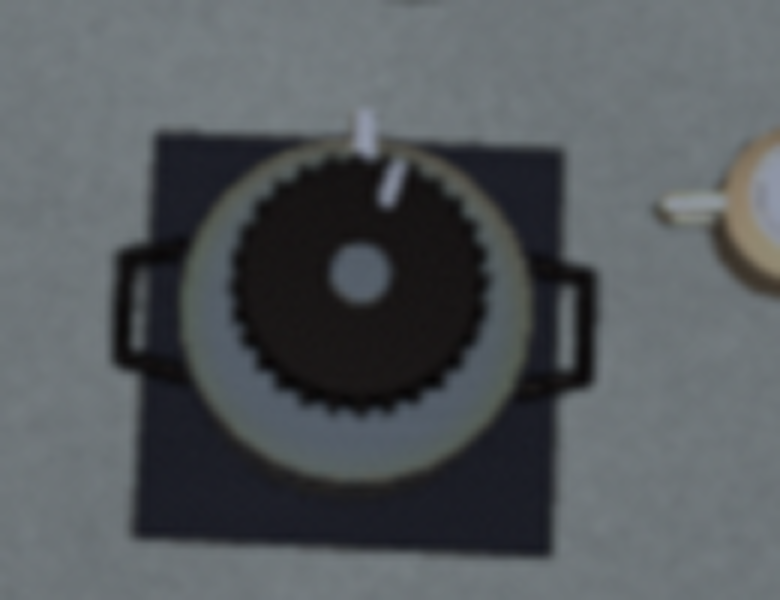

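View pics/m1_side.png

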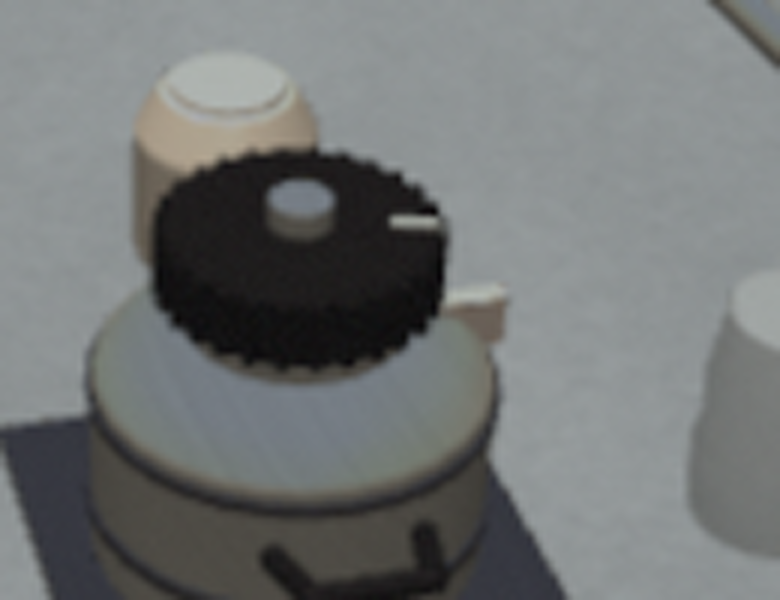

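```bash
python3 - <<'E'
from ang import *
T=optics.camera("top");S=optics.camera("side")
# button positions now
for p,n,f in ((T,"top",lambda a,b:(240+a/6,150+b/6)),(S,"side",lambda a,b:(255+a/6,170+b/6))):
    off=np.array(OBS[n])-proj(p,[*C,.162])
    g=lambda a,b,z:atz(p,*(np.array(f(a,b))-off),z)[:2]
    an=lambda v:round(float(np.degrees(np.arctan2(v[1],v[0]))),1)
    print(n,"off",off.round(2))
    if n=="top":
        print("button",f(360,273))
        for q in ((368,157),(366,135),(363,110)):
            v=g(*q,.109)-C; print("ptr",v.round(4),an(v))
        print("tab axis",an(g(363,110,.109)-g(368,157,.109)))
        for q in ((386,206),(393,183),(400,160)):
            v=g(*q,.152)-C; print("idx",v.round(4),an(v))
        print("handles",an(g(125,308,.065)-g(587,326,.065))-90)
        pl=[(156,132),(564,150),(551,554),(135,537)]
        P=[g(*q,.002) for q in pl]; print("plate",an(P[0]-P[3]),an(P[1]-P[2]),an(P[0]-P[1])-90,an(P[3]-P[2])-90, np.mean(P,0))
    else:
        print("button",f(300,197))
        # pointer top edge
        for q in ((505,288),(505,297),(447,303)):
            v=g(*q,.109)-C; print("ptr",v.round(4),np.hypot(*v).round(4),an(v))
        for q in ((392,220),(440,223)):
            v=g(*q,.152)-C; print("idx",v.round(4),np.hypot(*v).round(4),an(v))
E
```

```text
top off [-0.39  0.55]
button (300.0, 195.5)
ptr [ 0.0605 -0.0072] -6.7
ptr [ 0.07   -0.0067] -5.4
ptr [ 0.0809 -0.0058] -4.1
tab axis 3.8
idx [ 0.0295 -0.0119] -22.0
idx [ 0.0389 -0.0151] -21.2
idx [ 0.0483 -0.0183] -20.7
handles -4.099999999999994
plate -4.3 -4.6 -4.5 -4.099999999999994 [0.57790041 0.04626183]
side off [1.2 0.4]
button (305.0, 202.83333333333334)
ptr [ 0.0808 -0.0063] 0.0811 -4.4
ptr [ 0.0784 -0.0116] 0.0792 -8.4
ptr [ 0.0564 -0.0086] 0.0571 -8.7
idx [ 0.0308 -0.0107] 0.0326 -19.2
idx [ 0.0463 -0.0177] 0.0496 -20.9
```

send_rows(
  steps=[
    [1.5, -6, 0, 0, 0, 0, -1],
    [3.5, -12, 0, 0, 0, 0, -1],
    [5.5, -18, -1, 0, 0, 0, -1],
    [5.5, -19.3, -5, 0, 0, 0, -1],
    [5.5, -19.3, -9.1, 0, 0, 0, -1],
  ],
)

```text
clock: 14.15
tcp_pos: [0.5893, 0.1185, 0.3113]
ee_rot: [0.009, 3.137, 0.003]
ft_force: [-0.2, 0.7, -0.2]
finger_gap: 0.0002
```

```bash
python3 -c "
from h import *
s=r.get_state();print(s['tcp_pos'],s['ft_force'],s['clock'])"
```

```text
[0.58929527 0.1185292  0.31129355] [-0.2499838   0.68713102 -0.17999843] 14.15
```

send_rows(
  steps=[
    [-0.2, -0.8, 0.1, 0, 0, 0, -1],
    [-0.2, -1.2, 0.1, 0, 0, 0, -1],
    [-0.2, -1.3, 0.1, 0, 0, 0, -1],
  ],
)

```text
clock: 14.52
tcp_pos: [0.5867, 0.1082, 0.3129]
ee_rot: [0.007, 3.138, 0.011]
ft_force: [-1.3, 12.5, -9.5]
finger_gap: 0.0005
```

```bash
python3 ang.py 2; python3 -c "
from h import *
s=r.get_state();print(s['tcp_pos'],s['ft_force'],s['clock'])"
```

```text
side 339 340.2 score 126.59619 median 27.955175
top 97 97.0 score 52.521873 median 32.853905
[0.58668779 0.10833461 0.31299089] [-0.81078019 11.37686413 -9.11351593] 14.625
```

send_rows(
  steps=[
    [-0.5, -0.2, 0, 0, 0, 0, -1],
    [-1.0, -0.2, 0, 0, 0, 0, -1],
    [-1.4, -0.2, 0, 0, 0, 0, -1],
    [-1.4, -0.2, 0, 0, 0, 0, -1],
  ],
)

```text
clock: 15.12
tcp_pos: [0.5726, 0.108, 0.3146]
ee_rot: [0.005, 3.137, 0.017]
ft_force: [0.6, 8.4, -5.0]
finger_gap: 0.0009
```

```bash
python3 ang.py 2; python3 -c "
from h import *
s=r.get_state();print(s['tcp_pos'],s['ft_force'],s['clock'])"
```

```text
side 355 354.4 score 128.45996 median 27.99209
top 357 357.4 score 61.3668 median 36.73564
[0.57265702 0.10797494 0.31453609] [-1.39487723  7.86635727 -4.32081816] 15.225
```

send_rows(
  steps=[
    [0, 1.5, 0, 0, 0, 0, -1],
    [0, 5, 4, 0, 0, 0, -1],
    [-1, 10, 8, 0, 0, 0, -1],
    [-3, 16, 9, 0, 0, 0, -1],
    [-4, 21, 9, 0, 0, 0, -1],
  ],
)

```text
clock: 15.85
tcp_pos: [0.5325, 0.3194, 0.4079]
ee_rot: [0.006, 3.133, 0.021]
ft_force: [0.5, 1.0, -0.8]
finger_gap: 0.0003
```

```bash
python3 look2.py m2; python3 ang.py 2
```

```text
side 354 354.2 score 128.22891 median 27.218897
top 353 352.8 score 111.663864 median 19.953125
```

View pics/m2_top.png

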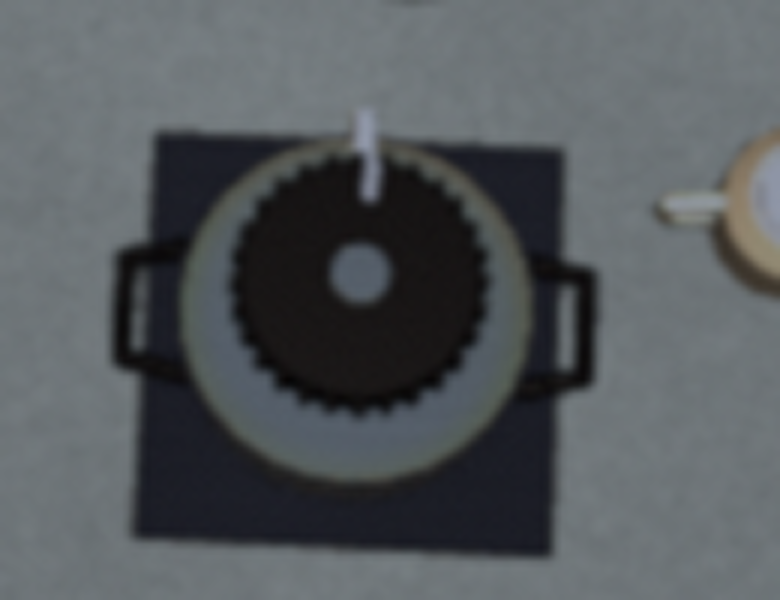

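View pics/m2_side.png

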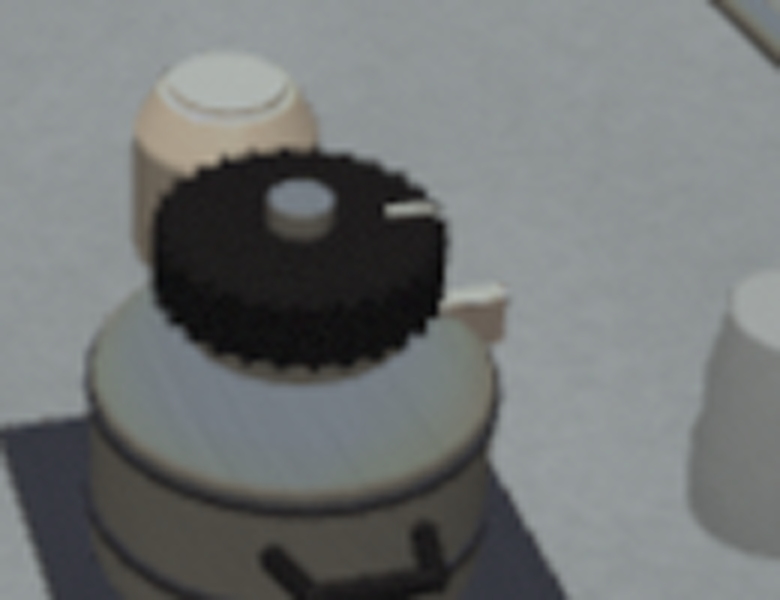

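```bash
cat > meas.py <<'E'
from ang import *
import sys
def top_meas(im,z=.152):
    p=T; off=np.array(OBS["top"])-proj(p,[*C,.162])
    up=cv2.resize(im[150:220,280:320],None,fx=6,fy=6,interpolation=cv2.INTER_CUBIC).astype(float).min(2)
    out=[]
    for row in range(0,420,6):
        w=np.clip(up[row]-85,0,None)
        w[:60]=0;w[200:]=0
        if w.sum()<200: continue
        x=(w*np.arange(len(w))).sum()/w.sum()
        u=280+(x+.5)/6-.5; v=150+(row+.5)/6-.5
        Z=.109 if row<42 else z   # tab rows / line rows
        X=atz(p,*(np.array([u,v])-off),Z)[:2]-C
        out.append((row,round(u,2),round(v,2),*np.round(X,4)))
    return out
T=optics.camera("top")
if __name__=="__main__":
    for n in sys.argv[1:]:
        print(n)
        for o in top_meas(cv2.imread(f"pics/{n}_top_raw.png")): print(o, round(float(np.degrees(np.arctan2(o[4]+.0012,o[3]))),1))
E
python3 meas.py m1 m2
```

```text
m1
(0, np.float64(299.29), 149.58, np.float64(0.1303), np.float64(-0.0045)) -1.5
(6, np.float64(300.37), 150.58, np.float64(0.1275), np.float64(-0.0072)) -2.7
(12, np.float64(301.19), 151.58, np.float64(0.1248), np.float64(-0.0092)) -3.7
(18, np.float64(301.11), 152.58, np.float64(0.1222), np.float64(-0.0089)) -3.6
(24, np.float64(300.98), 153.58, np.float64(0.1196), np.float64(-0.0085)) -3.5
(30, np.float64(300.93), 154.58, np.float64(0.1169), np.float64(-0.0082)) -3.4
(36, np.float64(300.86), 155.58, np.float64(0.1143), np.float64(-0.008)) -3.4
(42, np.float64(300.94), 156.58, np.float64(0.0992), np.float64(-0.0062)) -2.9
(48, np.float64(301.0), 157.58, np.float64(0.0967), np.float64(-0.0063)) -3.0
(54, np.float64(300.85), 158.58, np.float64(0.0942), np.float64(-0.0058)) -2.8
(60, np.float64(300.78), 159.58, np.float64(0.0917), np.float64(-0.0056)) -2.7
(66, np.float64(300.87), 160.58, np.float64(0.0891), np.float64(-0.0057)) -2.9
(72, np.float64(300.86), 161.58, np.float64(0.0866), np.float64(-0.0056)) -2.9
(78, np.float64(300.79), 162.58, np.float64(0.0841), np.float64(-0.0053)) 
[... 3347 characters left out ...]
64(300.17), 173.58, np.float64(0.0566), np.float64(-0.0028)) -1.6
(150, np.float64(300.49), 174.58, np.float64(0.054), np.float64(-0.0035)) -2.4
(156, np.float64(301.39), 175.58, np.float64(0.0515), np.float64(-0.0056)) -4.9
(162, np.float64(301.56), 176.58, np.float64(0.049), np.float64(-0.0059)) -5.5
(168, np.float64(301.63), 177.58, np.float64(0.0465), np.float64(-0.006)) -5.9
(174, np.float64(301.52), 178.58, np.float64(0.044), np.float64(-0.0056)) -5.7
(180, np.float64(301.34), 179.58, np.float64(0.0415), np.float64(-0.0051)) -5.4
(186, np.float64(301.19), 180.58, np.float64(0.039), np.float64(-0.0046)) -5.0
(192, np.float64(301.12), 181.58, np.float64(0.0366), np.float64(-0.0044)) -5.0
```

```bash
sed -i 's/up\[row\]-85/up[row]-115/; s/w.sum()<200/w.sum()<100/; s/row<42/row<150/' meas.py; python3 meas.py m1 m2 | sed 's/np.float64//g'
```

```text
m1
(78, (296.89), 162.58, (0.0963), (0.0028)) 2.4
(84, (296.41), 163.58, (0.0937), (0.0041)) 3.2
(90, (295.61), 164.58, (0.0911), (0.0062)) 4.6
(96, (294.34), 165.58, (0.0886), (0.0095)) 6.9
(102, (295.3), 166.58, (0.0859), (0.0072)) 5.6
(108, (299.53), 167.58, (0.083), (-0.0034)) -1.5
(114, (300.42), 168.58, (0.0803), (-0.0056)) -3.1
(120, (300.04), 169.58, (0.0777), (-0.0045)) -2.4
(126, (300.25), 170.58, (0.0751), (-0.005)) -2.9
(132, (300.47), 171.58, (0.0725), (-0.0054)) -3.3
(138, (300.35), 172.58, (0.0699), (-0.005)) -3.1
(144, (300.29), 173.58, (0.0673), (-0.0048)) -3.1
(150, (300.84), 174.58, (0.054), (-0.0043)) -3.3
m2
(78, (295.49), 162.58, (0.0964), (0.0063)) 4.4
(84, (296.36), 163.58, (0.0937), (0.0042)) 3.3
(90, (295.82), 164.58, (0.0911), (0.0057)) 4.3
(96, (295.09), 165.58, (0.0886), (0.0076)) 5.7
(102, (294.62), 166.58, (0.086), (0.0089)) 6.7
(108, (300.12), 167.58, (0.0829), (-0.0049)) -2.6
(114, (300.4), 168.58, (0.0803), (-0.0055)) -3.1
(120, (300.11), 169.58, (0.0777), (-0.0047)) -2.6
(126, (300.34), 170.58, (0.0751), (-0.0052)) -3.0
(132, (300.47), 171.58, (0.0725), (-0.0054)) -3.3
(138, (300.33), 172.58, (0.0699), (-0.005)) -3.1
(144, (300.22), 173.58, (0.0673), (-0.0046)) -2.9
```

```bash
python3 - <<'E'
from ang import *
T=optics.camera("top"); off=np.array(OBS["top"])-proj(T,[*C,.162])
for n,(c0,c1) in (("m1",(302,308)),("m2",(299,305))):
    g=cv2.imread(f"pics/{n}_top_raw.png").astype(float).mean(2)
    res={}
    for nm,rows,(a,b),z in (("tab",range(169,174),(297,304),.109),("line",range(178,184),(c0,c1),.152)):
        P=[]
        for v in rows:
            row=g[v,a:b+1]; 
            x=np.arange(a,b+1,.05); y=np.interp(x,np.arange(a,b+1),row)
            w=np.clip(y-(y.max()*.5+y.min()*.5),0,None); u=(w*x).sum()/w.sum()
            X=atz(T,u-off[0],v-off[1],z)[:2]-C; P.append(X)
            print(n,nm,v,row.round(),round(u,2),X.round(4))
        P=np.array(P)
        for dy in (0,.0006,.0012): print("  angle",nm,dy,np.degrees(np.arctan2(P[:,1]+dy,P[:,0])).mean().round(2))
E
```

```text
m1 tab 169 [117. 114. 130. 148. 146. 129. 118. 120.] 300.45 [ 0.0792 -0.0056]
m1 tab 170 [118. 112. 130. 150. 150. 135. 122. 120.] 300.59 [ 0.0766 -0.0059]
m1 tab 171 [112. 107. 130. 151. 150. 135. 119. 118.] 300.58 [ 0.074  -0.0058]
m1 tab 172 [ 89.  96. 128. 150. 149. 126. 103. 101.] 300.46 [ 0.0714 -0.0054]
m1 tab 173 [ 84. 101. 132. 151. 150. 121.  89.  77.] 300.34 [ 0.0688 -0.0049]
  angle tab 0 -4.26
  angle tab 0.0006 -3.8
  angle tab 0.0012 -3.33
m1 line 178 [ 18.  34.  79. 120. 123.  84.  38.] 305.55 [ 0.0451 -0.0154]
m1 line 179 [ 18.  43.  96. 131. 113.  64.  26.] 305.19 [ 0.0426 -0.0145]
m1 line 180 [ 25.  61. 114. 136. 104.  48.  19.] 304.89 [ 0.0402 -0.0136]
m1 line 181 [ 35.  84. 127. 130.  87.  37.  18.] 304.54 [ 0.0377 -0.0127]
m1 line 182 [ 41.  93. 130. 115.  64.  28.  19.] 304.23 [ 0.0353 -0.0119]
m1 line 183 [ 38.  87. 118.  96.  47.  21.  20.] 304.09 [ 0.0328 -0.0114]
  angle line 0 -18.79
  angle line 0.0006 -17.98
  angle line 0.0012 -17.17
m2 tab 169 [117. 115. 131. 147. 146. 129. 118. 119.] 300.45 [ 0.0792 -0.0056]
m2 tab 170 [118. 112. 130. 150. 150. 134. 122. 120.] 300.58 [ 0.0766 -0.0058]
m2 tab 171 [112. 108. 129. 150. 151. 134. 120. 118.] 300.61 [ 0.074  -0.0058]
m2 tab 172 [ 88.  96. 128. 151. 149. 125. 103. 101.] 300.45 [ 0.0714 -0.0053]
m2 tab 173 [ 83. 100. 132. 152. 149. 120.  89.  77.] 300.32 [ 0.0688 -0.0049]
  angle tab 0 -4.26
  angle tab 0.0006 -3.79
  angle tab 0.0012 -3.33
m2 line 178 [ 28.  70. 119. 124.  81.  34.  20.] 301.6 [ 0.0454 -0.0058]
m2 line 179 [ 31.  77. 121. 118.  72.  30.  18.] 301.45 [ 0.043  -0.0054]
m2 line 180 [ 38.  87. 127. 115.  65.  28.  18.] 301.29 [ 0.0405 -0.0049]
m2 line 181 [ 39.  94. 129. 109.  58.  24.  19.] 301.16 [ 0.038  -0.0045]
m2 line 182 [ 38.  87. 119. 100.  51.  22.  19.] 301.14 [ 0.0355 -0.0044]
m2 line 183 [27. 55. 76. 64. 35. 20. 20.] 301.16 [ 0.033  -0.0043]
  angle line 0 -7.1
  angle line 0.0006 -6.23
  angle line 0.0012 -5.35
```

```bash
python3 - <<'E'
from ang import *
T=optics.camera("top"); S=optics.camera("side")
im=cv2.imread("pics/m2_top_raw.png"); g=im.astype(float).mean(2)
print(g[188:204,290:310].round().astype(int))
sub=g[186:206,289:311]; w=np.clip(sub-50,0,60); vv,uu=np.mgrid[186:206,289:311]; print("button c",(w*uu).sum()/w.sum(),(w*vv).sum()/w.sum())
# ring silhouette: dark pixels connected
m=(g<40).astype(np.uint8); m[:, :276]=0
# fill
n,l,st,ce=cv2.connectedComponentsWithStats(m)
k=l[205,300]; print(st[k],ce[k])
mm=(l==k).astype(np.uint8); cs,_=cv2.findContours(mm,cv2.RETR_EXTERNAL,cv2.CHAIN_APPROX_NONE); h=cv2.convexHull(cs[0]); print("ellipse",cv2.fitEllipse(h),cv2.minEnclosingCircle(cs[0]))
for z in (.162,.152,.124): print(z,proj(T,[*C,z]))
E
```

```text
[[21 22 21 21 20 22 21 21 21 20 20 19 21 20 22 20 20 21 22 21]
 [20 22 22 21 22 21 20 21 20 24 25 22 21 20 20 21 22 20 21 21]
 [21 21 20 22 21 21 25 35 41 47 48 43 33 25 20 21 22 21 21 21]
 [22 23 22 20 21 25 44 69 80 83 83 79 65 45 27 21 20 22 21 21]
 [21 21 21 20 23 39 66 87 94 95 94 93 86 68 42 24 21 21 22 22]
 [21 21 22 21 28 55 81 93 94 93 93 94 93 84 58 31 21 22 22 22]
 [22 22 22 21 32 65 89 94 94 94 94 94 94 91 70 40 23 21 21 21]
 [22 21 21 20 33 70 92 95 95 95 94 95 96 92 73 43 25 21 21 21]
 [22 21 21 22 34 70 92 96 94 95 96 95 96 91 69 39 23 21 22 21]
 [23 23 23 21 30 59 84 93 95 95 95 95 95 89 63 33 21 22 22 22]
 [22 23 22 22 25 42 68 87 94 95 96 95 90 74 47 25 20 21 22 22]
 [23 22 22 22 21 28 44 65 82 88 89 86 73 50 30 23 21 21 22 22]
 [23 22 22 22 22 23 27 39 52 57 58 54 44 30 23 22 22 21 22 22]
 [21 23 23 23 23 22 22 24 28 30 30 28 26 23 23 23 22 23 22 22]
 [23 22 23 24 22 24 23 22 22 23 22 21 22 22 23 22 22 23 23 22]
 [23 23 22 22 23 22 23 23 22 22 23 23 22 23 22 22 22 22 21 22]]
button c 299.55406845907856 195.11263768802561
[ 279  176   42   43 1261] [299.32513878 197.52498017]
ellipse ((299.4806213378906, 196.9514923095703), (42.05802536010742, 42.19059371948242), 138.24180603027344) ((299.5, 196.875), 21.35462188720703)
0.162 [300.3913254  195.04692533]
0.152 [300.26852035 195.86340678]
0.124 [299.93595968 198.07446922]
```

```bash
sed -i 's/"top":(300.0,195.6),"side":(305.25,202.5)/"top":(299.55,195.1),"side":(304.6,202.0)/' ang.py; python3 - <<'E'
from ang import *
S=optics.camera("side")
g=cv2.imread("pics/m2_side_raw.png").astype(float).mean(2)
print("button");print(g[197:211,296:314].round().astype(int))
print("line");print(g[200:210,315:332].round().astype(int))
print("tab");print(g[214:228,326:342].round().astype(int))
T=optics.camera("top")
for n,t in (("m1",2),("m2",2)):
  for nm,p in (("side",S),("top",T)):
    q=dict(p); q["color"]=cv2.imread(f"pics/{n}_{nm}_raw.png")[:,:,::-1]
    print(n,nm,angle(nm,2,q)[:3])
E
```

```text
button
[[ 27  29  28  29  26  29  29  29  28  29  27  27  29  28  28  30  29  31]
 [ 30  29  29  30  28  29  30  29  29  27  29  27  30  27  28  28  31  29]
 [ 27  27  29  30  31  27  29  39  44  44  43  35  29  30  29  28  29  28]
 [ 28  27  28  28  40  57  91 104 105 104 104  91  63  38  30  29  29  29]
 [ 28  29  28  40  89 108 119 125 125 124 123 119 109  83  46  28  28  28]
 [ 30  29  28  63 111 125 126 125 125 124 124 124 125 116  78  36  29  29]
 [ 28  27  30  66 111 126 125 124 125 126 124 124 124 125  88  38  28  29]
 [ 29  29  28  56  94 118 125 125 125 125 125 123 124 112  72  34  30  28]
 [ 31  26  30  50  73  90 103 112 117 118 118 110  99  85  55  31  31  28]
 [ 28  29  30  49  65  73  79  87  92  93  92  86  74  66  49  33  28  29]
 [ 29  28  26  44  65  74  75  75  75  75  75  73  71  61  44  30  27  29]
 [ 28  28  29  35  50  63  72  74  76  75  75  72  67  53  33  28  28  29]
 [ 31  29  28  29  31  42  54  58  60  62  62  55  47  34  27  31  27  27]
 [ 29  30  29  29  30  28  34  34  38  40  40  35  29  29  30  27  29  28]]
line
[[ 29  27  28  29  28  30  29  49 100
[... 1180 characters left out ...]
  94  95  96  96  98 129 148 150]
 [ 20  31  90 103  99  98  96  96  96  96  96  96  97 134 148 146]
 [ 81 100 113 116 113 109 100  95  95  96  95  96 101 134 149 149]
 [ 99 122 121 119 120 117 110 100  96  96  95  95 104 137 151 151]
 [105 122 120 120 121 121 116 109 101  95  94  95 103 136 151 152]
 [118 122 121 121 121 121 118 115 107  97  94 100 118 142 150 150]
 [124 123 122 121 119 120 119 116 111 107 109 128 143 149 150 149]]
m1 side (342, np.float64(339.4657003022704), np.float32(138.3))
m1 top (340, np.float64(339.41290045741886), np.float32(113.83437))
m2 side (352, np.float64(351.35933358141517), np.float32(129.83467))
m2 top (351, np.float64(351.2929855623732), np.float32(111.1))
```

```bash
python3 - <<'E'
from ang import *
S=optics.camera("side"); off=np.array(OBS["side"])-proj(S,[*C,.162])
for u,v in ((331,218.4),(333,218.2),(335,217.9)):
    X=atz(S,u-off[0],v-off[1],.109)[:2]-C; print(X.round(4),np.degrees(np.arctan2(X[1],X[0])).round(1))
for yaw in (-3,-4.4,-6):
    y=np.radians(yaw)
    print(yaw,[ (proj(S,[C[0]+a*np.cos(y)-b*np.sin(y),C[1]+a*np.sin(y)+b*np.cos(y),.109])+off).round(1).tolist() for a,b in ((.081,.0045),(.081,-.0045),(.068,.0045),(.068,-.0045))])
E
```

```text
[ 0.0635 -0.0044] -4.0
[ 0.068 -0.005] -4.2
[ 0.0727 -0.0053] -4.2
-3 [[337.4, 215.9], [338.9, 218.1], [332.0, 216.7], [333.4, 219.0]]
-4.4 [[337.8, 216.4], [339.2, 218.6], [332.3, 217.1], [333.6, 219.4]]
-6 [[338.2, 216.9], [339.5, 219.2], [332.6, 217.6], [333.9, 219.9]]
```

The line stands about 4° short of the pointer: both cameras put the line at −8.7° and the pointer at about −4.5°. I nudge it once more.

send_rows(
  steps=[
    [1.5, -6, 0, 0, 0, 0, -1],
    [3.5, -12, 0, 0, 0, 0, -1],
    [5.0, -18, -1, 0, 0, 0, -1],
    [5.0, -19, -5, 0, 0, 0, -1],
    [5.0, -19, -9.4, 0, 0, 0, -1],
  ],
)

```text
clock: 17.08
tcp_pos: [0.5837, 0.1245, 0.3105]
ee_rot: [0.014, 3.135, 0.017]
ft_force: [-0.6, 1.0, 0.9]
finger_gap: 0.0005
```

```bash
python3 ang.py 2; python3 plan.py .051 0 0.01 1
```

```text
side 352 351.4 score 133.76016 median 28.075829
top 96 96.0 score 42.740917 median 25.399073
1 s=0.010 [-6.5 -8.9] 0.5
pos [0.5812 0.1262 0.3066] F [-0.8 -0.1  0.2] rot fix [-0.008 -0.003  0.006] t 17.175 len 0.3932424506661589
```

send_rows(
  steps=[
    [0, -0.8, 0.5, 0, 0, 0, -1],
    [0, -1.5, 0.6, 0, 0, 0, -1],
    [0, -1.8, 0.6, 0, 0, 0, -1],
    [0, -2.0, 0.6, 0, 0, 0, -1],
    [0, -2.1, 0.6, 0, 0, 0, -1],
  ],
)

```text
clock: 17.8
tcp_pos: [0.582, 0.1079, 0.3145]
ee_rot: [-0.005, -3.142, -0.02]
ft_force: [-0.1, 8.3, 4.7]
finger_gap: 0.0007
```

```bash
python3 ang.py 2; python3 plan.py .051 0 0.01 1
```

```text
side 352 351.2 score 135.19092 median 28.109863
top 100 100.0 score 52.909767 median 34.41201
1 s=0.010 [-6.6 -7.1] -0.2
pos [0.5819 0.1081 0.3145] F [-0.8  7.6  4.6] rot fix [-0.013 -0.     0.003] t 17.9 len 0.3932424506661589
```

send_rows(
  steps=[
    [-0.2, -0.2, 0, 0, 0, 0, -1],
    [-0.4, -0.2, 0, 0, 0, 0, -1],
    [-0.4, -0.2, 0, 0, 0, 0, -1],
  ],
)

```text
clock: 18.27
tcp_pos: [0.578, 0.1076, 0.3152]
ee_rot: [0.003, 3.14, 0.024]
ft_force: [0.2, 5.8, 1.7]
finger_gap: 0.0006
```

```bash
python3 ang.py 2; python3 plan.py .051 0 0.01 1
```

```text
side 356 355.4 score 134.26767 median 28.01997
top 89 89.0 score 53.0 median 37.79834
1 s=0.010 [-6.2 -7.1] -0.3
pos [0.578  0.1076 0.3151] F [0.9 6.3 1.1] rot fix [-0.015  0.001  0.002] t 18.375 len 0.3932424506661589
```

Side now reads 355.4°, which is −4.6° against the pointer's −4.5°. I retract and check with a clear view.

send_rows(
  steps=[
    [0, 1.5, 0, 0, 0, 0, -1],
    [0, 5, 4, 0, 0, 0, -1],
    [-1, 10, 8, 0, 0, 0, -1],
    [-3, 16, 9, 0, 0, 0, -1],
    [-4, 21, 9, 0, 0, 0, -1],
  ],
)

```text
clock: 19.0
tcp_pos: [0.5371, 0.3197, 0.4067]
ee_rot: [0.002, 3.139, 0.025]
ft_force: [0.3, 0.5, 1.1]
finger_gap: 0.0004
```

```bash
python3 look2.py m3; python3 ang.py 2; python3 - <<'E'
from ang import *
t=optics.camera("top")
for q in ("cup","mug","glass","spoon"): print(q,[np.round(d["box"],1).tolist() for d in optics.find_in(q,t)][:1])
E
```

```text
side 356 355.4 score 131.63017 median 27.3792
top 356 355.2 score 116.97217 median 20.42959
cup [[348.5, 170.7, 387.1, 201.4]]
mug [[205.7, 173.3, 235.8, 204.7]]
glass [[298.5, 118.1, 321.1, 150.3]]
spoon []
```

View pics/m3_top.png

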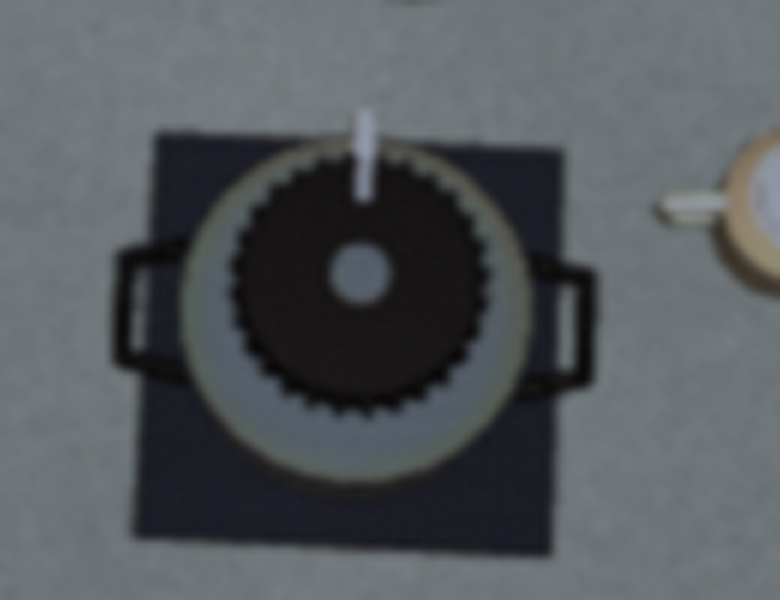

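View pics/m3_top_raw.png

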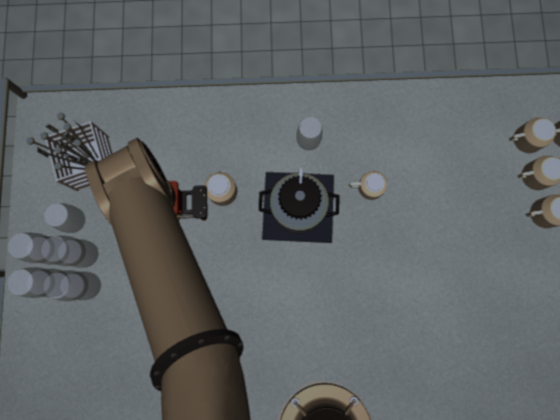

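The line (crop pixel 363,180) now runs straight into the pointer (365,130). The mug, cup and glass are where they were. Handing in.

```bash
python3 -c "
from workcell import hand_in,r
print(r.get_state()['ft_force']); print(hand_in())"
```

```text
[0.49292517 0.88875607 0.19724533]
the job is handed in; nothing more can be done
None
```

I pressed the vent button fully down and let it up, then rolled the closed fingertips round the ring's rim until it stood two turns from tight. The job was handed in at about 19 s of the 61 s allowed.

- **Vent button:** it was pressed to the hard stop, where the wrist read about 28 N. A side picture afterwards showed it up again.
- **Ring:** I turned it anticlockwise about 655°. The line started about 65° past the pointer, passed the pointer once, and stopped at it the second time.
- **Final alignment:** after a last nudge both cameras put the line at about −4.7°. The pointer reads −4.2° to −5.1°, depending on how it is measured, so they agree to within about a degree.
- **Other items:** the mug, cup and glass show no sign of having moved. The mug's box came out narrower than at the start, most likely because the gripper hid its handle. The spoon was hidden by the arm in the last picture, so I could not check it. The arm never worked low near it.
- **At hand-in:** the arm was clear of everything, with wrist force about zero.

Two checks were off along the way. The fingertip lost contact once because it is thinner in one direction than I assumed. My first angle readings were also biased by about half a pixel and disagreed by about 1.5° between cameras. I fixed both before the last nudge.

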